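# Turn the half-sown seed block for its second pass

### The arm

A 7-joint arm with a two-finger parallel gripper is mounted at the origin on the work surface. World frame = base frame: x ahead of the robot, y to its left, z up, the work surface at z = 0. Lengths are in m, angles in rad, forces in N, time in s.
With the tool pointing down it reaches from about 0.4 to 0.875 m from the base axis. Payload 4.4 kg.
Tool frame: the origin (TCP) lies on the centre line of the jaws, within the pads' length; the fingertips stand 25 mm ahead of it and the grasp point (between the pads) lies 6 mm ahead of it; z points along the fingers, y is the line along which they close (so a half turn about z gives the same grasp; the last joint's range is limited). The gripper opens to 85 mm and grips with 20 to 120 N. Pads are 22 mm wide; open, the fingers measure 114 mm over their backs; the gripper's body (76 mm by 85 mm) begins 54 mm behind the grasp point. The pads swing forward as they close: fully open they stand 13 mm farther back than shut.
Start: joints at [-1.352, 0.628, 0.038, 1.517, -0.027, 0.996, -0.02], TCP at [0.183, 0.624, 0.232] pointing down, gripper open.
Joint ranges: [-3.06, 3.06], [-0.37, 2.12], [-1.25, 1.32], [0.18, 2.47], [-1.1, 4.24], [0.23, 1.98], [-2.94, 2.94]. Speed limits (rad/s): [2.57, 2.57, 3.14, 3.14, 3.14, 3.14, 3.14].

### API

Orientations are given as [roll, pitch, yaw] about the fixed x, y, z axes, in that order (R = Rz(yaw) Ry(pitch) Rx(roll)).
In Python, from workcell import * gives the robot as it stands.
- The arm moves only by the shell command python3 -m inch 'ROWS' [OPENING] [FORCE]. ROWS is a JSON object of lists of equal length, an entry for each row: "delta_pos": the shift along the world's x, y, z in cm, a list of three; "twist": the turn about the world's z in degrees. A call has 1 to 20 rows; each row is the pose to reach, as a shift and turn from the pose commanded when the call began; what a row does not reach only later rows make up. A row lasts 1/10 s, in which the tool goes at most 50 mm and 8.59 degrees, less where a joint would pass 70% of its speed; a pose out of reach is approached as far as the arm can. A call with a gripper value outside its range is refused whole. OPENING is the opening in per cent of the stroke, from 0 (shut) to 100 (fully open), set as the call begins (- or left out, the last holds). The fingers move at their own pace and stop on an object; FORCE is the grip in N (left out, the last holds). Time passes only in rows, so rows that repeat a pose let the fingers close. It gives the time, the measured TCP pose, the force, the opening and the grip force at its end, in the units of the state.
- get_state(): the state, without advancing time (a new reading comes with each control period).
- get_image(name): name is "side" or "top" or "wrist"; returns the picture (480x640x3 uint8, blue, green, red); there is no depth.
- camera_model(name): a dict with "fx", "fy", "cx", "cy" (pixels), "dist" ([k1, k2, p1, p2, k3] as OpenCV has them; the pictures are not rectified), "R" (3x3) and "t" (3): a world point X has camera coordinates R X + t; the wrist camera has in their place "T_tool_cam" (4x4, takes a point from camera to tool coordinates, whose origin is the TCP and whose axes are the flange's). Camera axes: x right, y down, z forward; pixel columns grow to the right and rows downward; lengths in m; the calibration is good to about 2 mm. A picture is of the moment at which its call begins: read the wrist's pose just before it. camera_model takes no time and is no camera call.
- hand_in(): hands the job in; it is judged then, once.
The state is a dict: "time_s": time; "q": joint angles; "dq": joint speeds; "joint_torque": joint torques, N m; "tool_pos": TCP position; "tool_rot": TCP orientation; "force": force on the tool from outside, world axes, zero at the start; "moment": the same for the moment, N m; "width": finger opening in m; "grip_force": force on a finger pad.
Only numpy, scipy, OpenCV 4.12 (cv2) and the standard library are available. Lean on these libraries where they do the work, as an engineer would, in place of code of your own. Each camera call takes 0.05 s, during which the arm holds its last target. There are 200 camera calls.

### The job

Three white foam seed blocks lie on the potting bench: take the half-sown one (half its cells covered with yellow grit, half still bare dark soil) and set it on the green bed of the sowing jig, turned so that the end face of its bare half stands square against the steel stop bar, centred on the bar's red mark. Keep it level so that nothing spills, and leave the fully sown and the fully bare block where they lie.

Things in the scene. Friction and masses are not known exactly. Their poses are not given: they have to be found in the camera images.
- half_block: The half-sown block, loose: white foam box 100 mm long (x), 60 (y), 50 high, 0.13-0.25 kg. On top four rows of two cells: the two rows of the -x half yellow with grit (sown), the two of the +x half bare dark soil. Origin at the centre of its underside (bare end face at x = +50), x towards the bare end, z up. Grip across the 60 mm width. Lies at one of three places, the other blocks at the others.
- full_block: A fully sown block (all eight cells yellow), loose, same size and axes, to be left alone.
- bare_block: A fully bare block (all eight cells dark), loose, same size and axes, to be left alone.
- bar_mid (a point): Point on the sowing jig (fixed): foot of the stop bar's face, below its red mark, on top of the green bed, 6 mm above the bench. x points level from the bed into the bar, y along the bar, z up. Bed: 130 mm towards -x, 150 wide. Bar: 4 mm thick, 150 long, 30 high above the bed. A seed drum stands 44 mm and more behind the bar's face, up to 65 mm above the bench.

How it is judged:
At the end, for the whole second after the job is handed in: The half-sown block rests flat on the jig's bed, its bare end face within 12 mm of the stop bar, within 20 mm of the red mark sideways and square to the bar within 10 degrees, released and at rest (x of bar_mid in the frame of half_block between 0.044 and 0.062 m and y of bar_mid in the frame of half_block between -0.02 and 0.02 m and z of bar_mid in the frame of half_block between -0.006 and 0.006 m and angle between the x axis of half_block and the x axis of bar_mid, either way round below 0.175 rad and angle between half_block's own z axis and vertical below 0.1 rad and linear speed of half_block below 0.02 m/s); the robot touches nothing.
It fails at once if the half-sown block is tipped more than 30 degrees (angle between half_block's own z axis and vertical above 0.52 rad).
It fails at once if the fully sown block is moved more than 20 mm (distance of full_block from where it was at the start of the episode above 0.02 m).
It fails at once if the fully bare block is moved more than 20 mm (distance of bare_block from where it was at the start of the episode above 0.02 m).
It also fails if it takes over 38 s, if anything falls off the work surface, if the arm or the gripper's body presses on something with over 40 N, if the wrist force passes 120 N, or if a joint passes its speed limit or range.

## Working session

There is one attempt and no reset: what is moved stays moved. The work goes in short steps, Python scripts to look and compute and a shell command to move; the robot and the scene stay as the last step left them, time stands still between calls to the robot, and variables do not carry over. Pictures are saved under pics/ and viewed, at most 10 in all, crops included, and the job is handed in when it is done.

```bash
mkdir -p pics
cat > h.py <<'E'
from workcell import *
import numpy as np, cv2
def ray(name,uv,z):
    c=camera_model(name);K=np.array([[c['fx'],0,c['cx']],[0,c['fy'],c['cy']],[0,0,1]])
    p=cv2.undistortPoints(np.array(uv,float).reshape(-1,1,2),K,np.array(c['dist'],float)).reshape(-1,2)
    R=np.array(c['R']);t=np.array(c['t']);o=-R.T@t
    d=np.c_[p,np.ones(len(p))]@R
    return o+d*((z-o[2])/d[:,2])[:,None]
E
python3 - <<'E'
from h import *
s=get_state();print(s['time_s'],s['tool_pos'],s['tool_rot'],s['width'])
for n in('top','side'):cv2.imwrite(f'pics/{n}0.png',get_image(n))
E
```

```text
0.0 [0.1824152  0.62322957 0.23128894] [-3.13971067e+00  1.51114651e-05  2.85679720e+00] 0.08574287965040037
```

View pics/top0.png

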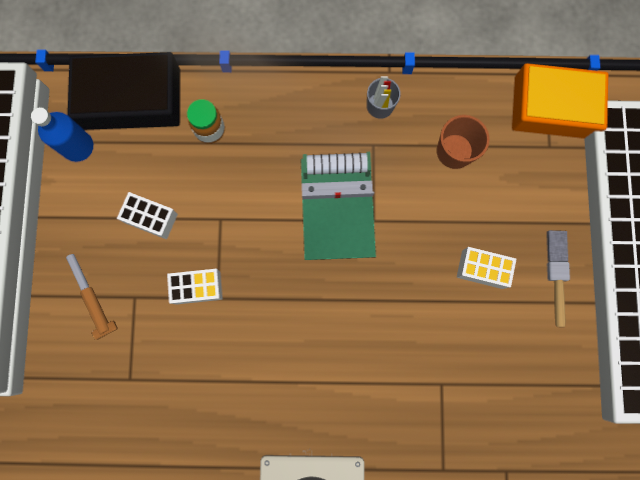

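View pics/side0.png

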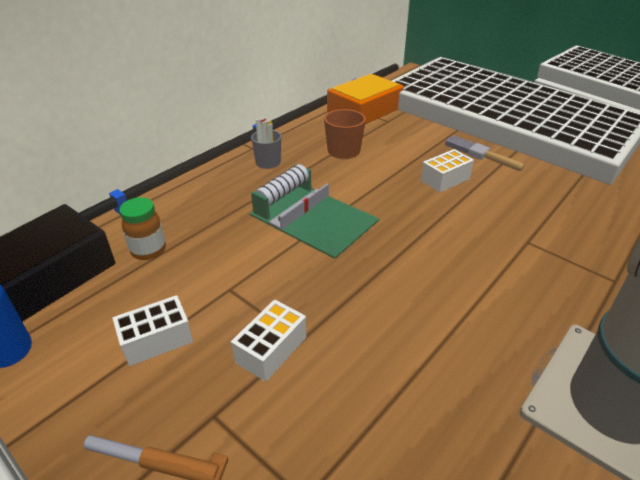

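The top view shows the half-sown block at about (194,286), with its bare end to the left. The bare block is at (146,214), the full one at (488,267), and the jig bed at (340,225) with its red mark at (338,195). The side view confirms this layout.

Run:
```python
from h import *
im=cv2.imread('pics/top0.png');hsv=cv2.cvtColor(im,cv2.COLOR_BGR2HSV)
c=camera_model('top');print('cam',-np.array(c['R']).T@c['t'])
def big(m,box):
    x0,y0,x1,y1=box;k=np.zeros_like(m);k[y0:y1,x0:x1]=m[y0:y1,x0:x1]
    cs,_=cv2.findContours(k,cv2.RETR_EXTERNAL,cv2.CHAIN_APPROX_NONE);return max(cs,key=cv2.contourArea)
white=cv2.inRange(hsv,(0,0,215),(180,40,255))
for n,b in(('half',(155,255,235,315)),('bare',(105,185,185,245)),('full',(450,240,525,295))):
    k=big(white,b);r=cv2.boxPoints(cv2.minAreaRect(k));w=ray('top',r,0.05)
    print(n,'c',w.mean(0).round(4),'sides',np.linalg.norm(w[1]-w[0]).round(3),np.linalg.norm(w[2]-w[1]).round(3),
     'dirs',[np.degrees(np.arctan2(*(w[i+1]-w[i])[[1,0]])).round(1) for i in(0,1)])
dark=cv2.inRange(hsv,(0,0,0),(180,255,70));yel=cv2.inRange(hsv,(18,150,150),(32,255,255))
for n,m in(('dark',dark),('yel',yel)):
    k=np.argwhere(m[258:312,160:228])[:,::-1]+[160,258];print(n,len(k),ray('top',[k.mean(0)],.05).round(4))
red=cv2.inRange(hsv,(0,170,80),(6,255,255))|cv2.inRange(hsv,(172,170,80),(180,255,255))
k=big(red,(320,180,355,205));print('red px',k.reshape(-1,2).min(0),k.reshape(-1,2).max(0),ray('top',[k.reshape(-1,2).mean(0)],.036))
g=cv2.inRange(hsv,(65,80,40),(90,255,160));k=big(g,(290,197,390,275));r=cv2.boxPoints(cv2.minAreaRect(k));print(r);print(ray('top',r,.006).round(4))
```

```text
cam [0.34025357 0.00149418 1.25412421]
half c [0.4371 0.2452 0.05  ] sides 0.1 0.059 dirs [np.float64(-83.3), np.float64(-171.9)]
bare c [0.5843 0.351  0.05  ] sides 0.06 0.101 dirs [np.float64(-17.6), np.float64(-110.7)]
full c [ 0.4818 -0.3514  0.05  ] sides 0.06 0.101 dirs [np.float64(-15.6), np.float64(-103.7)]
dark 270 [[0.4344 0.2679 0.05  ]]
yel 285 [[0.4395 0.2208 0.05  ]]
red px [336 193] [339 197] [[ 0.62955846 -0.04608346  0.036     ]]
[[302.14923 198.87889]
 [372.73712 196.16399]
 [375.05914 256.5362 ]
 [304.47125 259.2511 ]]
[[ 0.6275  0.0279  0.006 ]
 [ 0.6349 -0.1223  0.006 ]
 [ 0.5054 -0.1263  0.006 ]
 [ 0.4981  0.0213  0.006 ]]
```

```bash
python3 -m inch '{"delta_pos":[[2.5,-3.8,0],[5,-7.5,0],[7.5,-11.3,0],[10,-15.1,0],[12.7,-18.9,0],[15.3,-22.7,-1],[17.8,-26.5,-2],[20.4,-30.2,-3],[23,-34,-4],[25.5,-37.8,-5],[25.5,-37.8,-5],[25.5,-37.8,-5],[25.5,-37.8,-5]],"twist":[-7,-14,-21,-28,-35,-42,-49,-56,-63,-66.7,-66.7,-66.7,-66.7]}' 100 40
python3 - <<'E'
from h import *
s=get_state();print(s['time_s'],s['tool_pos'],s['tool_rot'],s['q']);cv2.imwrite('pics/w1.png',get_image('wrist'));print(camera_model('wrist'))
E
```

```text
time_s: 1.4
tool_pos: [0.4369, 0.247, 0.1821]
tool_rot: [-3.141, -0.001, 1.695]
force: [0.4, 0.2, -0.2]
width: 0.0852
grip_force: 0.0
1.4 [0.43691122 0.24698053 0.18210545] [-3.14090338e+00 -7.32956207e-04  1.69458337e+00] [-0.80346061  0.51082236  0.3388326   1.98497965 -0.26045585  0.68750783
 -0.1782232 ]
{'fx': 341.2029354880953, 'fy': 341.2029354880953, 'cx': 321.15725771205786, 'cy': 238.01958040420215, 'dist': array([-0.04942269,  0.        ,  0.        ,  0.        ,  0.        ]), 'T_tool_cam': array([[ 6.91627811e-05, -9.65798973e-01, -2.59291997e-01,
         6.49026733e-02],
       [ 9.99999950e-01,  1.46934437e-04, -2.80557640e-04,
        -2.56550149e-04],
       [ 3.09061204e-04, -2.59291964e-01,  9.65798934e-01,
        -1.41645535e-01],
       [ 0.00000000e+00,  0.00000000e+00,  0.00000000e+00,
         1.00000000e+00]])}
```

View pics/w1.png

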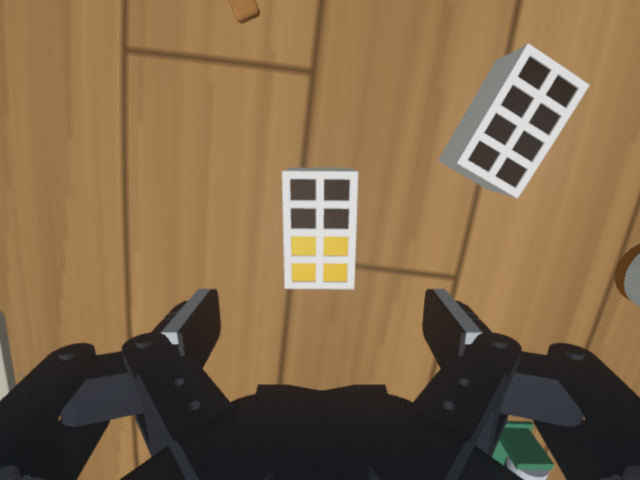

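The wrist view shows the half block centred at (320,229) and aligned between the jaws. The yellow end is nearer the gripper body. The offset works out to about 0, so I'll descend and grip.

```bash
python3 -m inch '{"delta_pos":[[0,0,-4],[0,0,-8],[0,0,-11],[0,0,-13],[0,0,-14],[0,0,-14.5],[0,0,-14.5]],"twist":[0,0,0,0,0,0,0]}' 100 40
python3 -m inch '{"delta_pos":[[0,0,0],[0,0,0],[0,0,0],[0,0,0],[0,0,0],[0,0,0],[0,0,0],[0,0,0]],"twist":[0,0,0,0,0,0,0,0]}' 0 40
```

```text
time_s: 2.15
tool_pos: [0.4375, 0.2465, 0.0373]
tool_rot: [3.141, -0.0, 1.694]
force: [0.4, -0.3, -0.5]
width: 0.0854
grip_force: 0.0
time_s: 2.95
tool_pos: [0.4378, 0.2463, 0.0384]
tool_rot: [3.141, -0.001, 1.693]
force: [-1.2, 0.2, 5.3]
width: 0.0589
grip_force: 42.5
```

```bash
python3 -m inch '{"delta_pos":[[0,0,1.5],[0,0,4],[0,0,6],[0,0,8],[1.2,-2.5,8],[2.5,-5,8],[3.8,-8,8],[5,-11,8],[6.5,-14,8],[8,-17,8],[9.5,-20,8],[11,-23,8],[12.5,-26,8],[13.5,-28.5,8],[14,-29.5,8],[14,-29.5,8],[14,-29.5,8],[14,-29.5,8],[14,-29.5,8]],"twist":[0,0,0,0,-6,-13,-20,-27,-34,-41,-48,-55,-62,-69,-76,-83,-89,-94.3,-94.3]}' - 40
python3 - <<'E'
from h import *
s=get_state();print(s['time_s'],s['tool_pos'],s['tool_rot']);cv2.imwrite('pics/w2.png',get_image('wrist'))
t=get_image('top')[120:300,240:440];cv2.imwrite('pics/t2.png',cv2.resize(t,None,fx=3,fy=3))
E
```

```text
time_s: 4.85
tool_pos: [0.5774, -0.0487, 0.1173]
tool_rot: [-3.141, 0.0, 0.047]
force: [-0.2, -0.5, -1.7]
width: 0.0587
grip_force: 44.9
4.85 [ 0.57740052 -0.04873563  0.11729977] [-3.14149284e+00  1.72605897e-04  4.69425053e-02]
```

View pics/w2.png

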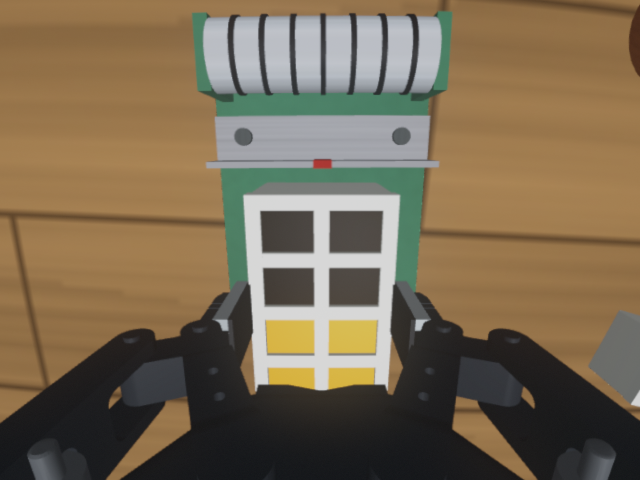

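The wrist view shows the bare end facing the bar. The block's centre is at column 321 against the red mark at 322, and the gap works out to about 5 mm. Lowering.

```bash
python3 -m inch '{"delta_pos":[[0.1,0,-2.5],[0.2,0,-4.5],[0.2,0,-6],[0.2,0,-6.7],[0.2,0,-7],[0.2,0,-7.15],[0.2,0,-7.25],[0.2,0,-7.3],[0.2,0,-7.3]],"twist":[0,0,0,0,0,0,0,0,0]}' - 40
```

```text
time_s: 5.85
tool_pos: [0.5798, -0.0492, 0.0446]
tool_rot: [3.142, -0.001, 0.047]
force: [-0.0, -0.2, -2.7]
width: 0.0589
grip_force: 44.9
```

```bash
python3 -m inch '{"delta_pos":[[0,0,-0.1],[0,0,-0.1],[0,0,-0.1]],"twist":[0,0,0]}' - 40
```

```text
time_s: 6.15
tool_pos: [0.5799, -0.0492, 0.0445]
tool_rot: [-3.141, -0.001, 0.047]
force: [-1.9, 0.3, 7.7]
width: 0.0589
grip_force: 45.8
```

Contact with the bed. Releasing in steps, then lifting.

```bash
python3 -m inch '{"delta_pos":[[0,0,0],[0,0,0],[0,0,0],[0,0,0],[0,0,0],[0,0,0],[0,0,0],[0,0,0]],"twist":[0,0,0,0,0,0,0,0]}' 100 40
python3 -m inch '{"delta_pos":[[0,0,1],[0,0,3],[0,0,6],[0,0,9],[0,0,12],[0,0,14],[0,0,14],[0,0,14]],"twist":[0,0,0,0,0,0,0,0]}' 100
python3 - <<'E'
from h import *
s=get_state();print(s['time_s'],s['tool_pos'],s['tool_rot'],s['width']);cv2.imwrite('pics/w3.png',get_image('wrist'))
E
```

```text
time_s: 6.95
tool_pos: [0.5796, -0.0492, 0.0432]
tool_rot: [3.142, -0.0, 0.047]
force: [0.1, 0.8, 0.4]
width: 0.0853
grip_force: 0.0
time_s: 7.75
tool_pos: [0.5795, -0.0489, 0.1836]
tool_rot: [-3.141, -0.001, 0.047]
force: [-0.3, -0.3, 0.6]
width: 0.0855
grip_force: 0.0
7.75 [ 0.579549   -0.04893163  0.18363638] [-3.14118953e+00 -7.22232810e-04  4.69091800e-02] 0.08547965336584668
```

View pics/w3.png

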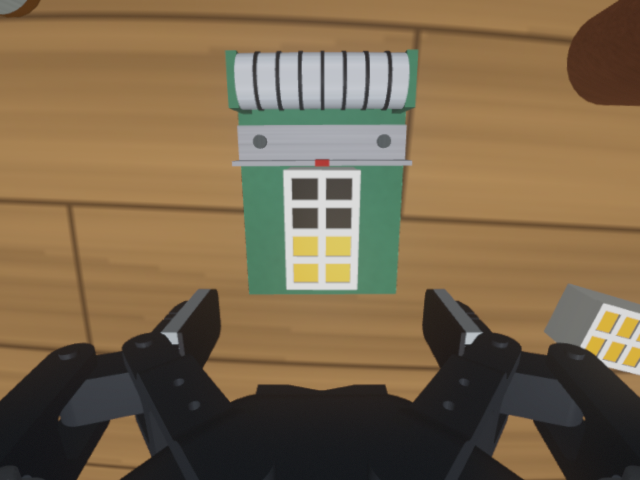

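The wrist view shows the block square on the bed, its bare end at row 169 just short of the bar at row 165. That is a gap of about 2.4 mm, and the block is centred on the red mark at (322,162).

```bash
python3 -c "
from workcell import *
print(hand_in())"
```

```text
the job is handed in; nothing more can be done
None
```

I set the half-sown block on the jig bed with its bare end about 2–3 mm from the stop bar, square and centred on the red mark, then released it and handed the job in at about 8 s. I didn't touch the other two blocks, and the hand-in returned no verdict.

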